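# Put the shoehorn away in the sliding-cover shoe-care case

## Task

Slide the cover of the shoe-care case on the slanted shelf back up the slope, lay the shoehorn gently across the two ribs inside so that it drops fully into both notches (broad blade in the wide notch), then slide the cover fully shut. Do not force the shoehorn down, and leave the door wedge and the two shoe trees where they are.

Things in the scene. Friction and masses are not known exactly. Their poses are not given: they have to be found in the camera images.
- case: Wooden case fixed on a slatted shelf sloping 30 deg up away from the robot. Origin: centre of its underside; x up the slope, y along the case to the left, z square out of the slope (leans 30 deg to the robot). In these axes: outside 130 (x) by 180 (y) mm, inside x -60 to 60, y -85 to 85, floor top z 4, rim z 44. In it a cradle of two cork ribs, nothing else above z 8.
- rib_wide (a point): On the case: nominal place of the left rib's notch, at rib-top height (case x 0, y 45, z 34 mm); case axes. Cork rib, non-slip, 10 mm thick, 90 mm long along case x; its square notch is 39 mm wide, floor z 26 (8 mm deep). The cradle with both ribs fits loosely, stiff to slide: the real notch centres lie at case x -14 to +14 mm, NOT reported: look with the cover open, or feel.
- rib_narrow (a point): On the case: nominal place of the right rib's notch (case x 0, y -45, z 34 mm); case axes. The same rib but its notch is 25 mm wide; its centre has the same unreported x shift as the wide one's. A shoehorn off the notches stops on the rib tops, 8 mm too high, and the cover cannot pass over it.
- cover_rails (a point): Middle between the upper ends of the cover's two guide rails (case x 185, y 0, z 53 mm). The rails are 5 mm thick at case y -95..-90 and 90..95, tops at z 53, from x -65 to 185; the cover runs between them.
- cover (a joint): How far the case's cover is slid open, up the slope along the case's +x, in m: 0 fully shut (end stop), 0.118 fully open (end stop). It stays where it is left; about 3 to 4 N moves it.
- cover_ridge (a point): Centre of the finger ridge on the cover: dark wooden bar 12 mm thick (case x), 70 mm long (case y), 16 mm high, on the 5 mm thick cover. 8 mm above the cover's top, 8 mm below the ridge's top; in the case's frame x = -50 mm + cover opening, y 0, z 57. Cover's underside z 44, its lower edge 13 mm down the slope from here. Axes as the case's.
- shoehorn_mid (a point): Middle of the shoehorn, 7 mm above its flat underside. x: along it to the blade; z: up. 150 mm long: dark wooden handle 20 wide, 14 high (x -75 to 15), flat nickel blade 34 wide, 7 to 10 thick (x 15 to 75), round end. 100 to 200 g, balance at x -3. Lies flat on the table left or right of the shelf. Seated: x along case +y, z along case +z, this point at case z 33 mm, y within 10 mm of 0.
- wedge: Black rubber door wedge, 120 by 40 mm, up to 26 mm high, on the other side of the shelf; leave alone. Origin under its centre.
- tree_left: Red cedar shoe tree, about 270 mm long along its x and 70 mm wide, 62 mm high with a brass hook up to 95 mm; far left; leave alone. Origin under its centre.
- tree_right: The other cedar shoe tree, the same, far right; leave alone. Origin under its centre.
Not all that is in view belongs to the job. Of the things that look like the part that bears shoehorn_mid, the largest one is meant.

How it is judged:
On the way, in this order (a step that is already met when the one before it is completed fails the run):
1. the cover is slid well open, at least 95 mm (value of joint cover above 0.095 m), for 0.2 s.
2. the shoehorn lies in both notches of the ribs, let go (z of shoehorn_mid in the frame of case between 0.03 and 0.036 m and angle between the z axis of shoehorn_mid and the z axis of case, either way round below 0.06 rad and angle between the x axis of shoehorn_mid and the y axis of case, either way round below 0.12 rad and contact force between the fingers and shoehorn below 0.1 N), for 0.2 s.
At the end, for the whole second after the job is handed in: The cover is fully shut (within 4 mm of its stop) and the shoehorn is at rest inside, seated in both notches: its middle 33 mm (+-3) above the case's underside and within 20 mm of the case's middle along the slope, flat on the ribs within 0.06 rad and along the case within 0.12 rad (value of joint cover below 0.004 m and z of shoehorn_mid in the frame of case between 0.03 and 0.036 m and x of shoehorn_mid in the frame of case between -0.02 and 0.02 m and angle between the z axis of shoehorn_mid and the z axis of case, either way round below 0.06 rad and angle between the x axis of shoehorn_mid and the y axis of case, either way round below 0.12 rad and linear speed of shoehorn below 0.02 m/s); the robot touches nothing.
It fails at once if the door wedge is moved more than 20 mm (distance of wedge from where it was at the start of the episode above 0.02 m).
It fails at once if a shoe tree is moved more than 20 mm (distance of any of tree_left, tree_right from where it was at the start of the episode above 0.02 m).
It fails at once if the shoehorn is forced against the case with more than 60 N (contact force between shoehorn and case above 60 N).
It also fails if it takes over 67 s, if anything falls off the work surface, if the arm or the gripper's body presses on something with over 40 N, if the wrist force passes 120 N, or if a joint passes its speed limit or range.

## Robot

A 6-joint arm with a two-finger parallel gripper is mounted at the origin on the work surface. World frame = base frame: x ahead of the robot, y to its left, z up, the work surface at z = 0. Lengths are in m, angles in rad, forces in N, time in s.
With the tool pointing down it reaches from about 0.25 to 0.725 m from the base axis. Payload 4 kg.
Tool frame: the origin (TCP) lies at the very end of the fingers, on their centre line; the grasp point (between the pads) lies 19 mm behind it; z points along the fingers, y is the line along which they close (so a half turn about z gives the same grasp; the last joint's range is limited). The gripper opens to 85 mm and grips with 20 to 120 N. Pads are 22 mm wide; open, the fingers measure 114 mm over their backs; the gripper's body (76 mm by 85 mm) begins 54 mm behind the grasp point. The pads swing forward as they close: fully open they stand 13 mm farther back than shut.
Start: joints at [-1.335, 0.241, 0.005, 1.335, 0, 1.571], TCP at [0.117, -0.486, 0.231] pointing down, gripper open.
Joint ranges: [-2.72, 2.72], [-1.05, 1.87], [-1.09, 1.28], [-1.99, 2.15], [-1.42, 1.44], [-3.14, 3.14]. Speed limits (rad/s): [2.79, 2.79, 3.14, 3.14, 3.14, 3.14].

## Interface

Orientations are given as a unit quaternion [w, x, y, z].
In Python, from cell import r, vision, models gives the robot as it stands.
- The arm moves only by the tool drive_tool, never from a script. Its arguments are lists of equal length, an entry for each row: "dp": the shift along the tool's x, y, z in m, a list of three; "roll": the turn about the tool's z in degrees. In form: {"dp": [[x, y, z], ...], "roll": [roll, ...]}. A call has 1 to 5 rows; each row shifts and turns the commanded pose from where the row before left it, along the tool's axes as they then stand; what a row does not reach is not made up. A row lasts 1/8 s, in which the tool goes at most 62.5 mm and 10.7 degrees, less where a joint would pass 70% of its speed; a pose out of reach is approached as far as the arm can. A call with a gripper value outside its range is refused whole. "fingers" is the finger opening in m, from 0 to 0.0854, set as the call begins (left out, the last holds). The fingers move at their own pace and stop on an object; the grip force is fixed at half the most. Time passes only in rows, so rows that do not move let the fingers close. It gives the time, the measured TCP pose, the force, the opening and the grip force at its end, in the units of the state.
- r.read_state(): the state, without advancing time (a new reading comes with each control period).
- vision.read_camera(name): name is "side" or "top"; returns a dict with "image" (384x512x3 uint8, red, green, blue), "z_map" (384x512 float32, m along the optical axis (not along the pixel's ray), 0 where there is no reading), "fovy" (degrees; the focal length in pixels is half the picture's height over the tangent of half this angle, whatever the lens; pixels are square), "cx", "cy" (the principal point, pixels), "extrinsics" (4x4, takes a point from world to camera coordinates). Camera axes: x right, y down, z forward; pixel columns grow to the right and rows downward; lengths in m; the calibration is good to about 2 mm. A picture is of the moment at which its call begins.
- r.close_job(): hands the job in; it is judged then, once.
Trained networks look in a picture, given as the dict that the camera call returned (one of the last four; its "shot" number tells which), for a name from the list of things; names that differ only in an ending like _2 or _b are one class to them, and where a whole thing is asked for, a point or a joint stands for the part that bears it (a point fixed in the world has none). Each returns a list of dicts, best first, with "confidence" (0 to 1); they miss things now and then, are a little off and sometimes report something else, mostly with a low value. They report only what shows in the picture. A call takes as long as a camera call. They do not tell look-alikes from the thing itself.
- models.search_frame(picture, label): "extent" ([left, top, right, bottom] in pixels, round what is visible of it).
- models.outline_of(picture, label): "mask" (384x512 bool, what is visible of it) and "extent" ([left, top, right, bottom] in pixels, round what is visible of it).
- models.pinpoint(picture, label): "uv" ([column, row] in pixels: a listed point, or the origin of a listed thing).
The state is a dict: "t": time; "qpos": joint angles; "joint_vel": joint speeds; "effort": joint torques, N m; "ee_pos": TCP position; "ee_rot": TCP orientation; "wrist_force": force on the tool from outside, world axes, zero at the start; "ft_torque": the same for the moment, N m; "opening": finger opening in m; "finger_force": force on a finger pad.
Only numpy, scipy, OpenCV 4.12 (cv2) and the standard library are available. Lean on these libraries where they do the work, as an engineer would, in place of code of your own. Each camera call takes 0.05 s, during which the arm holds its last target. There are 200 camera calls.

## Working session

There is one attempt and no reset: what is moved stays moved. The work goes in short steps, Python scripts to look and compute and a tool call to move; the robot and the scene stay as the last step left them, time stands still between calls to the robot, and variables do not carry over. Pictures are saved under pics/ and viewed, at most 10 in all, crops included, and the job is handed in when it is done.

Besides the shell and the picture viewer there is one more tool, called after "Call:" as a command line: name --pt "numbers of a row" for each row, then --argument value for the rest. drive_tool: Moves the arm, as the interface text tells. Its arguments: {"type":"object","properties":{"dp":{"type":"array"},"roll":{"type":"array"},"fingers":{"type":"number"}},"required":["dp","roll"]}

```bash
mkdir -p pics
cat > h.py <<'E'
import numpy as np, cv2
from cell import r, vision, models
def cam(n):
    p=vision.read_camera(n); return p
def f(p): return 192/np.tan(np.radians(p["fovy"])/2)
def w(p,u,v,z=None):
    if z is None:
        a=p["z_map"][max(0,int(v)-1):int(v)+2,max(0,int(u)-1):int(u)+2]; a=a[a>0]; z=np.median(a) if a.size else np.nan
    c=np.array([(u-p["cx"])/f(p)*z,(v-p["cy"])/f(p)*z,z,1]); return (np.linalg.inv(p["extrinsics"])@c)[:3]
def proj(p,X):
    c=p["extrinsics"]@np.append(X,1); return c[:2]/c[2]*f(p)+[p["cx"],p["cy"]]
def cloud(p):
    z=p["z_map"]; v,u=np.mgrid[:384,:512]; c=np.stack([(u-p["cx"])/f(p)*z,(v-p["cy"])/f(p)*z,z,np.ones_like(z)],-1)
    W=(c@np.linalg.inv(p["extrinsics"]).T)[...,:3]; W[z==0]=np.nan; return W
def save(p,name,box=None,s=1):
    im=p["image"][...,::-1]
    if box: im=im[box[1]:box[3],box[0]:box[2]]
    cv2.imwrite("pics/"+name,cv2.resize(im,None,fx=s,fy=s,interpolation=cv2.INTER_CUBIC))
E
python3 - <<'E'
from h import *
np.set_printoptions(precision=4,suppress=True)
ims=[]
for n in ["top","side"]:
    p=cam(n); ims.append(p["image"][...,::-1]); print(n,p["fovy"],p["extrinsics"])
    for l in ["case","cover_rails","cover_ridge","shoehorn_mid","wedge","tree_left"]:
        for d in models.pinpoint(p,l)[:4]: print(l,d["confidence"],np.array(d["uv"]),w(p,*d["uv"]))
    for d in models.outline_of(p,"shoehorn_mid")[:4]: print("box",d["confidence"],d["extent"],d["mask"].sum())
cv2.imwrite("pics/a.png",cv2.resize(np.vstack(ims),None,fx=.78,fy=.78))
print(r.read_state())
E
```

```text
top 52.152868624144524 [[ 0.0147 -0.9999  0.0082  0.0284]
 [-0.9833 -0.0159 -0.1815  0.5772]
 [ 0.1816 -0.0054 -0.9834  1.1836]
 [ 0.      0.      0.      1.    ]]
case 0.88 [276.9 187.2] [ 0.5634 -0.019   0.1133]
cover_ridge 0.78 [278.2 206.5] [ 0.509  -0.0248  0.0857]
shoehorn_mid 0.67 [137.2 197.6] [0.5412 0.4281 0.0077]
shoehorn_mid 0.66 [170.9 213.1] [ 0.4934  0.3182 -0.0009]
shoehorn_mid 0.57 [185.5 262.4] [0.3372 0.2631 0.0002]
shoehorn_mid 0.39 [278.7 208.9] [ 0.5007 -0.0259  0.0932]
wedge 0.71 [359.5 227.2] [ 0.4562 -0.2901  0.0109]
tree_left 0.89 [179.5 138.5] [0.7357 0.2968 0.0302]
box 0.72 [125.9, 184.6, 152.7, 209.8] 207
box 0.59 [176.1, 245.8, 203.1, 278.7] 224
box 0.58 [166.7, 190.0, 187.9, 233.6] 367
side 50.46220251202283 [[-0.7965 -0.6044 -0.0176  0.4606]
 [-0.3233  0.4504 -0.8322  0.2646]
 [ 0.511  -0.6572 -0.5541  0.8724]
 [ 0.      0.      0.      1.    ]]
cover_rails 0.22 [341.9 183.3] [ 0.4358 -0.2795  0.017 ]
cover_ridge 0.87 [277.8 195.1] [ 0.4998 -0.016   0.0941]
shoehorn_mid 0.94 [140.5 318.2] [0.5454 0.4312 0.0096]
shoehorn_mid 0.87 [195.6 292.8] [0.4973 0.313  0.0133]
shoehorn_mid 0.6 [266.4 311.2] [0.3418 0.258  0.0092]
shoehorn_mid 0.41 [339.2 183.4] [ 0.4453 -0.2809  0.0123]
wedge 0.57 [338.3 180.3] [ 0.4539 -0.2908  0.0155]
tree_left 0.8 [134.  247.4] [0.6941 0.3182 0.0484]
box 0.82 [167.2, 276.1, 229.8, 309.5] 762
box 0.65 [244.8, 305.3, 296.3, 320.9] 477
box 0.58 [134.2, 300.2, 149.1, 342.7] 454
{'t': 0.8, 'qpos': array([-1.335 ,  0.2405,  0.0051,  1.3352,  0.    ,  1.5708]), 'joint_vel': array([-0.0002, -0.0007, -0.    , -0.0008, -0.001 ,  0.0002]), 'effort': array([ -0.0008, -37.2154,  25.2678,   0.001 ,   0.0002,   0.    ]), 'ee_pos': array([ 0.1168, -0.4862,  0.2314]), 'ee_rot': array([0.0001, 0.9931, 0.1176, 0.    ]), 'wrist_force': array([-0.2442,  0.2648, -0.9696]), 'ft_torque': array([ 0.0209,  0.0079, -0.011 ]), 'finger_force': 0.0, 'opening': 0.0850696688516441}
```

View pics/a.png

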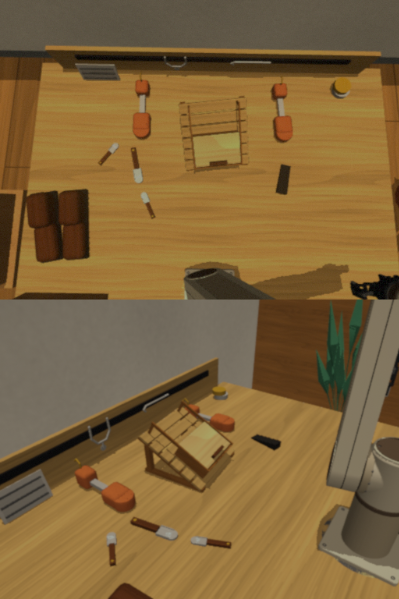

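The top picture has three look-alikes for the shoehorn, at about (137,198), (177,212) and (190,262). The middle one looks the longest, so I'll check it in a crop and fit the case.

Run:
```python
from h import *
np.set_printoptions(precision=4,suppress=True)
t=cam("top"); s=cam("side")
a=cv2.resize(t["image"][180:290,115:215,::-1],None,fx=4,fy=4)
b=cv2.resize(s["image"][265:350,120:310,::-1],None,fx=2,fy=2)
c=cv2.resize(t["image"][110:230,220:330,::-1],None,fx=3.4,fy=3.4)
H=np.zeros((600,790,3),np.uint8); H[:440,:400]=a; H[440:600,:380]=b[:160]; H[:408,405:779]=c; cv2.imwrite("pics/b.png",H)
for p in (t,s):
    for d in models.outline_of(p,"shoehorn_mid")[:4]:
        W=cloud(p)[d["mask"]]; W=W[~np.isnan(W[:,0])]
        W=W[W[:,2]>.003]
        e=d["extent"]
        if len(W)<20: print(e,"few"); continue
        rect=cv2.minAreaRect(W[:,:2].astype(np.float32)*1000)
        print(np.array(e),d["confidence"],rect,W[:,2].max())
# plane/case
W=np.vstack([cloud(t).reshape(-1,3),cloud(s).reshape(-1,3)]); 
m=(W[:,0]>.4)&(W[:,0]<.8)&(abs(W[:,1]+.02)<.14)&(W[:,2]>.03); W=W[m]
for p,n in((t,"t"),(s,"s")):
    ds=models.outline_of(p,"cover")
    for d in ds[:2]:
        C=cloud(p)[d["mask"]]; C=C[~np.isnan(C[:,0])]; q=C.mean(0)
        for _ in range(6):
            u,S,v=np.linalg.svd(C-np.median(C,0)); nn=v[2]*np.sign(v[2][2]); res=(C-np.median(C,0))@nn; C=C[abs(res)<.006] if _<5 else C
        print(n,d["confidence"],d["extent"],len(C),"normal",nn,np.degrees(np.arccos(nn[2])),"yaw",np.degrees(np.arctan2(-nn[1],-nn[0])),C.mean(0))
np.save("W.npy",W)
```

```text
[168.  188.8 184.6 232.2] 0.85 ((497.1270751953125, 306.0479736328125), (149.04794311523438, 34.13308334350586), 15.804149627685547) 0.019348219542786094
[178.6 248.4 202.9 283.3] 0.8 ((334.1598205566406, 248.1486053466797), (107.14068603515625, 25.53809356689453), 23.77855110168457) 0.018678215510765428
[137.1 297.7 149.9 343. ] 0.92 ((543.9580078125, 425.6360168457031), (22.33679962158203, 113.26089477539062), 50.28380584716797) 0.013639647784136733
[164.7 276.8 230.1 309.3] 0.62 ((498.4858703613281, 304.4743347167969), (148.7610626220703, 37.60585021972656), 8.598214149475098) 0.017942764649447218
[243.  303.8 295.7 321.5] 0.61 ((338.3488464355469, 250.30853271484375), (109.23703002929688, 28.050525665283203), 27.51628303527832) 0.013919157419454709
t 0.57 [248.5, 170.3, 307.3, 214.0] 2136 normal [-0.495  -0.0589  0.8669] 29.900593579353245 yaw 6.786032929224677 [ 0.5536 -0.023   0.1067]
s 0.57 [233.7, 159.6, 290.5, 215.5] 1879 normal [-0.4951 -0.0589  0.8668] 29.90814212844219 yaw 6.7856018564356475 [ 0.5523 -0.0181  0.1055]
```

View pics/b.png

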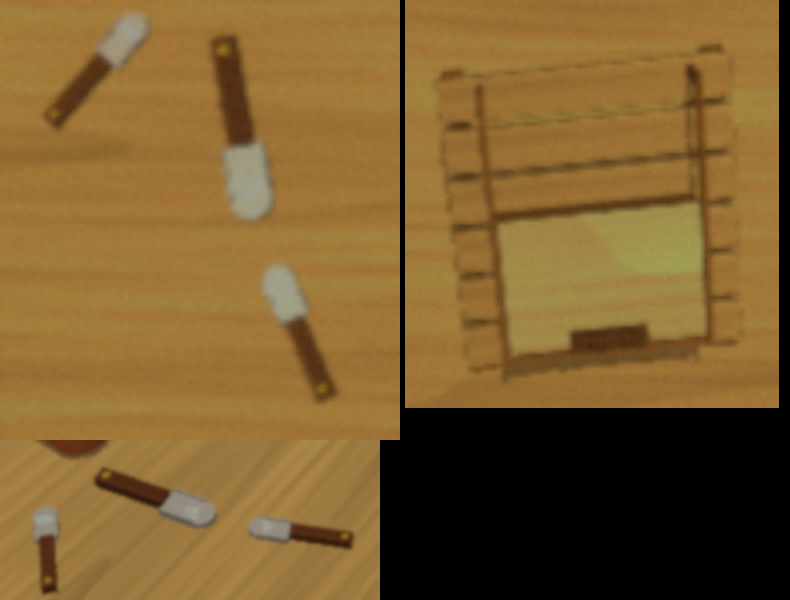

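The largest is the one at (177,212) in top: 150 mm long against about 108 mm for the other two, with the blade towards the robot. Next I'll fit the case position and the shoehorn axis.

Run:
```python
from h import *
np.set_printoptions(precision=4,suppress=True)
t=cam("top"); s=cam("side")
a=np.radians(6.8); b=np.radians(30)
ex=np.array([np.cos(b)*np.cos(a),np.cos(b)*np.sin(a),np.sin(b)]); ey=np.array([-np.sin(a),np.cos(a),0]); ez=np.cross(ex,ey)
R=np.stack([ex,ey,ez],1)
c0=np.array([.553,-.0205,.106]) 
for p,n in((t,"t"),(s,"s")):
    W=cloud(p).reshape(-1,3); W=W[~np.isnan(W[:,0])]; L=(W-c0)@R*1000
    cov=L[(abs(L[:,0])<40)&(abs(L[:,1])<60)&(abs(L[:,2])<6)]; z0=np.median(cov[:,2]); L[:,2]+=49-z0
    L=L[(abs(L[:,1])<130)&(abs(L[:,0]-60)<200)]
    rail=L[(L[:,2]>47)&(L[:,2]<58)&(L[:,0]>75)]
    for sg in(1,-1):
        q=rail[(rail[:,1]*sg>70)&(rail[:,1]*sg<110)]
        if len(q)>10: k=np.polyfit(q[:,0],q[:,1],1); print(n,"rail",sg,len(q),q[:,1].mean(),"y at x=75",np.polyval(k,75),"slope deg",np.degrees(k[0]),"xmax",np.percentile(q[:,0],[98,100]))
    rd=L[(L[:,2]>59)&(L[:,2]<75)&(abs(L[:,1])<70)&(L[:,0]<40)]
    print(n,"z0",z0,"ridge n",len(rd),rd.mean(0),np.percentile(rd,[2,98],axis=0))
    for d in models.pinpoint(p,"cover_ridge")[:1]:
        # ray intersect with plane z=57
        C=np.linalg.inv(p["extrinsics"])[:3,3]; A=(C-c0)@R*1000; A[2]+=49-z0; B=(w(p,*d["uv"],1.0)-c0)@R*1000; B[2]+=49-z0
        k=(57-A[2])/(B[2]-A[2]); print("ridge pin",A+k*(B-A))
    for d in models.outline_of(p,"shoehorn_mid")[:4]:
        W=cloud(p)[d["mask"]]; W=W[~np.isnan(W[:,0])]; c=np.median(W,0)
        if np.hypot(*(c[:2]-[.5,.305]))>.04: continue
        vv,uu=np.nonzero(d["mask"]); zz=.011
        E=np.linalg.inv(p["extrinsics"]); C=E[:3,3]; D=np.stack([(uu-p["cx"])/f(p),(vv-p["cy"])/f(p),np.ones(len(uu))],1)@E[:3,:3].T
        P=C+D*((zz-C[2])/D[:,2])[:,None]; m=P[:,:2].mean(0); U,S,V=np.linalg.svd(P[:,:2]-m,full_matrices=False); pr=(P[:,:2]-m)@V[0]; lat=(P[:,:2]-m)@V[1]
        mid=(pr.min()+pr.max())/2
        print("horn",d["confidence"],m,V[0],pr.min(),pr.max(),"mid",m+mid*V[0], "latrange",np.ptp(lat))
```

```text
t rail 1 58 88.9543409468634 y at x=75 88.86293928473945 slope deg 0.10484900600852258 xmax [170.0498 172.5389]
t rail -1 70 -95.42829288684167 y at x=75 -95.15521562646352 slope deg -0.30592082491417494 xmax [173.0395 173.8887]
t z0 0.5533674434643785 ridge n 95 [-53.1967  -3.0404  64.7293] [[-59.5666 -36.5058  60.3595]
 [-47.689   30.3719  68.7621]]
ridge pin [-51.7032  10.1623  57.    ]
horn 0.72 [0.4905 0.3019] [-0.9739 -0.2269] -0.08278577990547112 0.0672859077433596 mid [0.498  0.3037] latrange 0.03857340345144776
s rail 1 113 92.38110308455215 y at x=75 92.22449889716873 slope deg 0.18173521792792025 xmax [172.3755 175.1712]
s rail -1 86 -92.3065069609531 y at x=75 -92.212886963975 slope deg -0.10660001431762703 xmax [172.3136 174.4835]
s z0 -0.16306013693177102 ridge n 83 [-52.3448   2.1753  64.6638] [[-58.1559 -31.2092  60.4432]
 [-46.5345  32.8879  68.0671]]
ridge pin [-53.9247 -13.5224  57.    ]
horn 0.7 [0.4908 0.3084] [-0.9778 -0.2093] -0.08485368547354437 0.06880348809681633 mid [0.4986 0.31  ] latrange 0.0420222002358705
```

Call:
drive_tool --pt "0 0 0" --pt "0.039 -0.041 0.008" --pt "0.039 -0.041 0.008" --pt "0.039 -0.041 0.008" --pt "0.039 -0.041 0.008" --roll '[6.7, 0, 0, 0, 0]' --fingers 0

```text
t: 2.02
ee_pos: [0.2531, -0.3035, 0.1993]
ee_rot: [0.0, 0.998, 0.059, 0.0]
wrist_force: [0.8, -0.3, -0.3]
opening: 0.0002
finger_force: 0.0
```

Call:
drive_tool --pt "0.039 -0.041 0.008" --pt "0.039 -0.041 0.008" --pt "0.039 -0.041 0.008" --pt "0.039 -0.041 0.008" --pt "0.02 -0.04 0.008" --roll '[0, 0, 0, 0, 0]'

```text
t: 2.65
ee_pos: [0.4047, -0.0796, 0.1594]
ee_rot: [0.0, 0.998, 0.06, 0.001]
wrist_force: [-0.0, -0.4, -0.8]
opening: 0.0
finger_force: 0.0
```

Run:
```python
from h import *
print(r.read_state())
for n in("top","side"):
    p=cam(n); W=cloud(p).reshape(-1,3)
```

```text
{'t': 2.65, 'qpos': array([-1.94364574e-01,  1.16470589e-01, -3.42934120e-01,  1.10954427e+00,
        7.42773829e-05,  2.82713957e+00]), 'joint_vel': array([ 0.8607008 ,  0.11269516, -0.05576901, -0.15323999, -0.00650238,
        0.85648793]), 'effort': array([ -3.02537978, -30.09095192,  23.22076499,   0.30218261,
         0.06011634,  -0.67741547]), 'ee_pos': array([ 0.40467732, -0.07963762,  0.15937662]), 'ee_rot': array([1.96520579e-04, 9.98197457e-01, 6.00081901e-02, 9.03288864e-04]), 'wrist_force': array([-0.0050806 , -0.37443538, -0.82615304]), 'ft_torque': array([ 0.00704437, -0.03313456,  0.06183479]), 'finger_force': 0.0, 'opening': 3.184214164864346e-05}
```

Call:
drive_tool --pt "0.026 -0.021 0.03" --pt "0.026 -0.021 0.05" --pt "0.024 0 0" --pt "0.0217 0 -0.0125" --pt "0.0217 0 -0.0125" --roll '[0, 0, 0, 0, 0]'

```text
t: 3.38
ee_pos: [0.5135, -0.0261, 0.1028]
ee_rot: [-0.0, 0.998, 0.059, -0.004]
wrist_force: [-4.3, 0.5, -3.1]
opening: 0.0
finger_force: 2.1
```

Call:
drive_tool --pt "0.0217 0 -0.0125" --pt "0.0217 0 -0.0125" --pt "0.013 0 -0.0075" --pt "0 0 0" --roll '[0, 0, 0, 0]'

```text
t: 3.88
ee_pos: [0.5725, -0.0195, 0.1368]
ee_rot: [-0.0, 0.998, 0.059, -0.0]
wrist_force: [-1.1, 0.2, -0.3]
opening: 0.0001
finger_force: 0.2
```

```bash
cat >> h.py <<'E'
a_=np.radians(6.8); b_=np.radians(30)
ex=np.array([np.cos(b_)*np.cos(a_),np.cos(b_)*np.sin(a_),np.sin(b_)]); ey=np.array([-np.sin(a_),np.cos(a_),0]); R=np.stack([ex,ey,np.cross(ex,ey)],1)
c0=np.array([.553,-.0205,.106])-R[:,2]*.049   # case origin provisional
def loc(W): return (W-c0)@R*1000
E
python3 - <<'E'
from h import *
np.set_printoptions(precision=4,suppress=True)
for n in("top","side"):
    p=cam(n); L=loc(cloud(p).reshape(-1,3)); L=L[~np.isnan(L[:,0])]
    rd=L[(L[:,2]>60)&(L[:,2]<68)&(abs(L[:,1])>16)&(abs(L[:,1])<45)&(L[:,0]<120)&(L[:,0]>-70)]
    print(n,len(rd),np.median(rd,0),np.percentile(rd[:,0],[2,98]))
E
```

```text
return _methods._mean(a, axis=axis, dtype=dtype,
  ret = um.true_divide(
Traceback (most recent call last):
IndexError: index -1 is out of bounds for axis 0 with size 0
```

Call:
drive_tool --pt "0.0052 0 -0.003" --pt "0.0043 0 -0.0025" --pt "0 0 0" --roll '[0, 0, 0]'

```text
t: 4.3
ee_pos: [0.5797, -0.0185, 0.1413]
ee_rot: [0.001, 0.998, 0.059, -0.003]
wrist_force: [-5.8, -2.5, -1.0]
opening: -0.0002
finger_force: 3.0
```

Run:
```python
from h import *
np.set_printoptions(precision=4,suppress=True)
p=cam("side"); L=loc(cloud(p).reshape(-1,3)); L=L[~np.isnan(L[:,0])]
rd=L[(L[:,2]>60)&(L[:,2]<68)&(abs(L[:,1])>12)&(abs(L[:,1])<45)&(L[:,0]<120)&(L[:,0]>-70)]
print(len(rd),np.median(rd,0) if len(rd) else 0)
save(p,"c.png",(190,110,340,260),4)
```

```text
32 [58.427  26.1961 63.8637]
```

View pics/c.png

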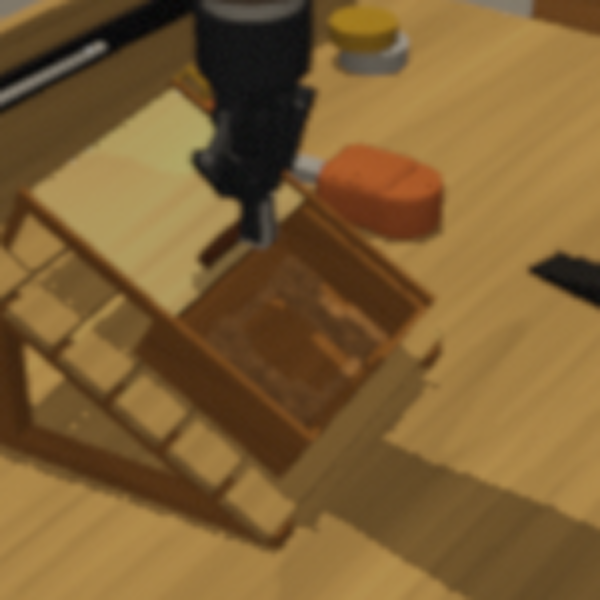

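Call:
drive_tool --pt "-0.012 0 0" --pt "0 0 -0.055" --pt "0 0 -0.055" --pt "-0.005 -0.0556 0" --pt "-0.005 -0.0556 0" --roll '[0, 0, 0, 0, 0]'

```text
t: 4.97
ee_pos: [0.5495, 0.0797, 0.2547]
ee_rot: [-0.006, 0.998, 0.069, 0.003]
wrist_force: [0.4, -0.5, -0.2]
opening: -0.0001
finger_force: 0.0
```

Call:
drive_tool --pt "-0.005 -0.0556 0" --pt "-0.005 -0.0556 0" --pt "-0.005 -0.0556 0" --pt "-0.005 -0.0556 0" --pt "0 0 0" --roll '[0, 0, 0, 0, -10]' --fingers 0.06

```text
t: 5.6
ee_pos: [0.5102, 0.1904, 0.2633]
ee_rot: [-0.048, 0.97, 0.24, -0.002]
wrist_force: [0.4, -0.2, -0.3]
opening: 0.0601
finger_force: 0.0
```

Call:
drive_tool --pt "0 0 0" --pt "0 0 0" --pt "0 0 0" --pt "0 0 0" --pt "0 0 0" --roll '[-10, -10, -10, -10, -10]'

```text
t: 6.22
ee_pos: [0.5107, 0.1888, 0.2628]
ee_rot: [-0.044, 0.778, 0.626, 0.018]
wrist_force: [0.3, 0.7, -0.1]
opening: 0.0602
finger_force: 0.0
```

Call:
drive_tool --pt "0 0 0" --pt "0 0 0" --pt "0 0 0" --pt "0 0 0" --pt "0 0 0" --roll '[-10, -10, -10, -10, -10]'

```text
t: 6.85
ee_pos: [0.5107, 0.1888, 0.2628]
ee_rot: [-0.032, 0.441, 0.896, 0.035]
wrist_force: [0.7, -0.0, 0.6]
opening: 0.06
finger_force: 0.0
```

Call:
drive_tool --pt "0 0 0" --pt "0 0 0" --pt "0 0 0" --pt "0 0 0" --pt "0 0 0" --roll '[-10, -10, -10, -10, -10]'

```text
t: 7.48
ee_pos: [0.5108, 0.1888, 0.2628]
ee_rot: [-0.014, 0.021, 0.999, 0.046]
wrist_force: [-0.2, 1.0, -0.9]
opening: 0.06
finger_force: 0.0
```

Call:
drive_tool --pt "0 0 0" --pt "0 0 0" --pt "0 0 0" --pt "0 0 0" --roll '[-10, -10, -6, 0]'

```text
t: 7.98
ee_pos: [0.5106, 0.1887, 0.2627]
ee_rot: [-0.004, -0.201, 0.978, 0.048]
wrist_force: [-0.5, -0.5, 0.0]
opening: 0.0598
finger_force: 0.0
```

Run:
```python
from h import *
np.set_printoptions(precision=4,suppress=True)
st=r.read_state(); print(st["ee_pos"],st["ee_rot"],st["qpos"])
p=cam("top"); s=cam("side")
c=cv2.resize(p["image"][110:220,225:325,::-1],None,fx=5,fy=5,interpolation=cv2.INTER_CUBIC)
cv2.imwrite("pics/d.png",c)
for q in(p,s):
    print("fovyoutline")
    for n_ in ["rib_wide","rib_narrow","case","cover_ridge"]:
        for d in models.pinpoint(q,n_)[:2]: print(n_,d["confidence"],d["uv"],loc(w(q,*d["uv"])))
    L=loc(cloud(q).reshape(-1,3)); L=L[~np.isnan(L[:,0])]
    rd=L[(L[:,2]>60)&(L[:,2]<68)&(abs(L[:,1])<45)&(L[:,0]<120)&(L[:,0]>-70)]
    print("ridge",len(rd),np.median(rd,0),np.percentile(rd[:,1],[2,98]))
    # height map of interior: rows x, cols y
    for y0 in range(52,36,-4): pass
    for name,yc in(("wide",45),("narrow",-45)):
        print(name)
        for x0 in range(-80,60,5):
            m=(L[:,0]>=x0)&(L[:,0]<x0+5)&(abs(L[:,1]-yc)<4); 
            if m.any(): print(x0,m.sum(),np.median(L[m,2]).round(1),end=" | ")
        print()
    np.save("L_%s.npy"%("t" if q is p else "s"),L)
```

```text
[0.5106 0.1887 0.2627] [-0.004  -0.2011  0.9784  0.0475] [ 0.3009  0.3174  0.1864  1.4385  0.0954 -0.1046]
fovyoutline
rib_wide 0.91 [263.4, 196.5] [-20.5191  42.1598  29.433 ]
rib_narrow 0.72 [296.1, 191.9] [-25.1372 -62.2262   6.6168]
case 0.97 [277.5, 188.2] [-7.5073 -5.0159  4.0715]
cover_ridge 0.6 [275.4, 173.5] [60.8645  2.8272 64.4366]
cover_ridge 0.16 [276.4, 132.6] [167.5188 -14.1546   1.6087]
ridge 95 [57.4588 -1.9294 65.4311] [-36.624   30.6477]
wide
-80 3 44.0 | -75 12 33.3 | -70 2 20.8 | -65 6 27.6 | -60 2 20.0 | -55 5 32.7 | -50 5 32.9 | -45 5 29.7 | -40 5 28.1 | -35 4 20.1 | -30 5 19.9 | -25 3 24.2 | -20 4 29.2 | -15 5 23.1 | -10 4 13.6 | -5 3 32.1 | 0 3 32.4 | 5 6 25.1 | 10 5 33.5 | 15 4 17.1 | 20 11 16.1 | 25 2 2.9 | 40 1 51.4 | 45 4 47.5 | 50 6 51.2 | 55 5 49.8 | 
narrow
-80 3 42.6 | -75 11 35.5 | -70 3 34.8 | -65 4 31.2 | -60 6 22.8 | -55 7 33.0 | -50 4 23.1 | -45 7 16.2 | -40 6 26.1 | -35 5 30.3 | -30 4 24.1 | -25 4 15.3 | -20 5 27.0 | -15 3 27.0 | -10 4 20.9 | -5 7 12.0 | 0 5 35.0 | 5 8 23.4 | 10 4 25.2 | 15 6 28.7 | 20 10 21.7 | 25 2 4.6 | 45 3 49.6 | 50 7 49.4 
[... 397 characters left out ...]
6522 64.5416] [-34.1623  34.5717]
wide
-80 3 1.0 | -75 4 37.0 | -70 1 44.9 | -65 8 30.8 | -60 13 25.0 | -55 10 27.5 | -50 15 26.1 | -45 12 28.1 | -40 9 20.0 | -35 8 23.0 | -30 5 22.0 | -25 10 22.4 | -20 8 21.8 | -15 10 19.0 | -10 6 24.6 | -5 7 20.6 | 0 15 20.5 | 5 13 24.1 | 10 12 28.2 | 15 9 23.0 | 20 13 29.5 | 45 2 49.1 | 50 5 49.7 | 55 4 48.8 | 
narrow
-80 2 -0.4 | -75 4 44.0 | -70 2 4.7 | -65 13 21.2 | -60 11 24.4 | -55 12 24.5 | -50 9 27.7 | -45 14 24.6 | -40 12 24.8 | -35 10 25.4 | -30 8 14.1 | -25 12 16.2 | -20 11 16.6 | -15 9 13.1 | -10 11 22.1 | -5 9 24.1 | 0 7 21.9 | 5 12 22.0 | 10 8 27.1 | 15 15 25.1 | 20 10 22.1 | 25 5 6.2 | 30 2 3.9 | 35 2 2.5 | 40 3 4.3 | 45 5 46.5 | 50 7 47.2 |
```

View pics/d.png

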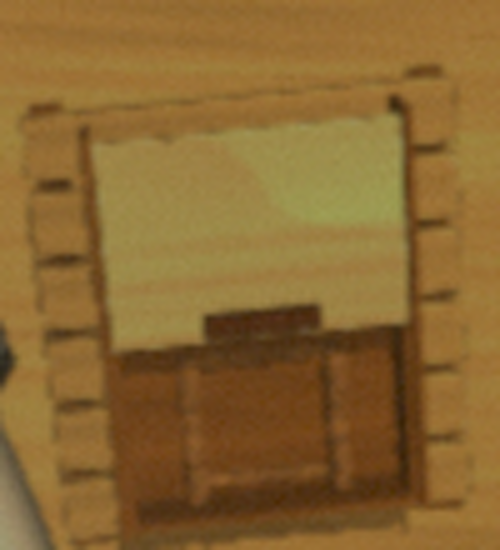

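The top view shows the cover open, ridge at about (277,174), with the ribs at columns ~263 and ~293 and the notches faint. The notch needs a sharper estimate, so I'll average several pictures and rectify them onto the rib-top plane. The tool also picked up a ~5° lean when joint 6 hit its limit.

Run:
```python
from h import *
np.set_printoptions(precision=1,suppress=True)
out=[]
for n in("top","side"):
    ps=[cam(n) for _ in range(4)]
    im=np.mean([p["image"].astype(float) for p in ps],0); p=ps[-1]
    for q in ps[-2:]:
        for nm in("rib_wide","rib_narrow"):
            for d in models.pinpoint(q,nm)[:1]:
                A=loc(np.linalg.inv(q["extrinsics"])[:3,3]); B=loc(w(q,*d["uv"],1.0)); k=(34-A[2])/(B[2]-A[2]); print(n,nm,d["confidence"],A+k*(B-A))
    for Z in(34,):
        xs=np.linspace(60,-80,281); ys=np.linspace(95,-95,381)
        X=np.array([c0+R@np.array([x,y,Z])/1000 for x in xs for y in ys])
        C=X@p["extrinsics"][:3,:3].T+p["extrinsics"][:3,3]; uv=C[:,:2]/C[:,2:]*f(p)+[p["cx"],p["cy"]]
        m=cv2.remap(im.astype(np.float32),uv[:,0].reshape(281,381).astype(np.float32),uv[:,1].reshape(281,381).astype(np.float32),cv2.INTER_CUBIC)
        g=np.clip((m-20)*2.2,0,255)[...,::-1].astype(np.uint8)
        for x in(40,20,0,-20,-40,-60): cv2.putText(g,str(x),(0,int((60-x)*2)+4),0,.35,(0,255,0)); cv2.line(g,(22,int((60-x)*2)),(30,int((60-x)*2)),(0,255,0))
        out.append(g)
cv2.imwrite("pics/e.png",cv2.resize(np.hstack(out),(790,583//2*1),interpolation=cv2.INTER_CUBIC))
```

```text
top rib_wide 0.94 [-18.4  42.6  34. ]
top rib_narrow 0.94 [-13.5 -63.3  34. ]
top rib_wide 0.94 [-11.9  44.6  34. ]
top rib_narrow 0.59 [ -4.  -51.2  34. ]
side rib_wide 0.66 [-19.3  43.6  34. ]
side rib_narrow 0.58 [-14.2 -53.1  34. ]
side rib_wide 0.97 [-14.2  39.6  34. ]
side rib_narrow 0.71 [-23.6 -42.1  34. ]
```

View pics/e.png

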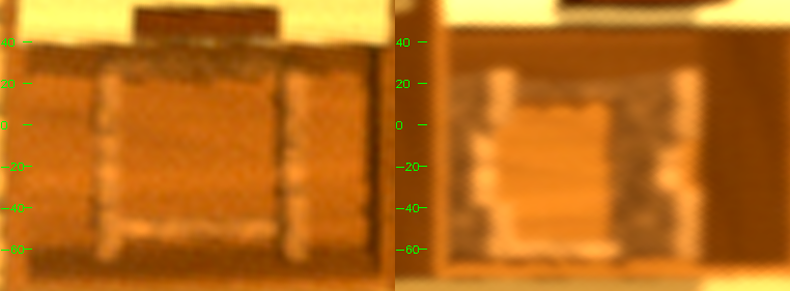

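Run:
```python
from h import *
np.set_printoptions(precision=0,suppress=True,linewidth=200)
for n in("top","side"):
    ps=[cam(n) for _ in range(6)]
    im=np.mean([p["image"].astype(float) for p in ps],0).sum(2); p=ps[-1]
    def samp(xs,ys,Z):
        X=np.array([c0+R@np.array([x,y,Z])/1000 for x in xs for y in ys]); C=X@p["extrinsics"][:3,:3].T+p["extrinsics"][:3,3]; uv=(C[:,:2]/C[:,2:]*f(p)+[p["cx"],p["cy"]]).astype(np.float32)
        return cv2.remap(im.astype(np.float32),uv[:,0].reshape(len(xs),-1),uv[:,1].reshape(len(xs),-1),cv2.INTER_CUBIC)
    xs=np.arange(40,-76,-2.)
    dy=-1.5 if n=="top" else 0
    print(n,xs)
    for Z in(34,26):
        for yc in(45,-45):
            print("Z",Z,"y",yc,samp(xs,np.linspace(yc+dy-3,yc+dy+3,7),Z).mean(1))
```

```text
top [ 40.  38.  36.  34.  32.  30.  28.  26.  24.  22.  20.  18.  16.  14.  12.  10.   8.   6.   4.   2.   0.  -2.  -4.  -6.  -8. -10. -12. -14. -16. -18. -20. -22. -24. -26. -28. -30. -32. -34. -36.
 -38. -40. -42. -44. -46. -48. -50. -52. -54. -56. -58. -60. -62. -64. -66. -68. -70. -72. -74.]
Z 34 y 45 [257. 182. 153. 148. 155. 168. 185. 194. 213. 231. 236. 235. 234. 229. 224. 224. 228. 233. 230. 223. 218. 210. 210. 231. 245. 243. 236. 228. 225. 232. 244. 255. 258. 254. 246. 239. 240. 237. 228.
 214. 208. 222. 235. 232. 229. 229. 227. 225. 225. 226. 225. 220. 204. 176. 152. 147. 155. 172.]
Z 34 y -45 [253. 177. 150. 139. 135. 142. 163. 186. 216. 236. 244. 240. 234. 232. 230. 225. 217. 213. 216. 221. 221. 221. 219. 214. 207. 206. 216. 227. 227. 233. 243. 254. 255. 247. 230. 216. 208. 214. 229.
 235. 231. 230. 227. 225. 221. 220. 222. 223. 222. 220. 215. 209. 193. 172. 156. 155. 158. 173.]
Z 26 y 45 [331. 281. 206. 156. 149. 150. 162. 177. 190. 204. 222. 234. 234. 233. 230. 224. 221. 224. 231. 231. 226. 220. 214. 206. 218. 239. 244. 239. 231. 224. 226. 236. 249. 256. 256. 249. 242. 
[... 1222 characters left out ...]
6. 271. 268. 263. 260. 257. 260. 262. 263. 264. 262. 259. 250. 242. 234. 237. 243. 243. 242.]
Z 26 y 45 [174. 171. 167. 166. 166. 168. 178. 193. 203. 203. 200. 197. 193. 190. 192. 199. 204. 206. 204. 202. 203. 214. 238. 263. 281. 288. 285. 275. 264. 261. 273. 291. 301. 298. 290. 281. 277. 278. 272.
 249. 221. 205. 200. 196. 192. 189. 190. 199. 207. 209. 207. 198. 186. 194. 219. 236. 233. 229.]
Z 26 y -45 [169. 166. 165. 166. 167. 170. 180. 195. 205. 207. 206. 202. 198. 192. 186. 185. 190. 198. 201. 203. 202. 196. 190. 191. 204. 222. 243. 260. 262. 262. 272. 290. 299. 297. 284. 261. 236. 216. 204.
 199. 196. 193. 189. 186. 186. 192. 199. 203. 203. 199. 195. 195. 206. 224. 236. 241. 239. 239.]
```

Rectified on the rib plane, the side view shows both notches clearly. Their centre is at about x −21 in my provisional axes, which puts it about −11 in true case axes. Next is the grasp.

```bash
cat >> h.py <<'E'
from scipy.spatial.transform import Rotation as Ro
def tool():
    st=r.read_state(); q=st["ee_rot"]; M=Ro.from_quat([q[1],q[2],q[3],q[0]]).as_matrix(); return st,st["ee_pos"],M
def yaw(M): return np.degrees(np.arctan2(M[1,0],M[0,0]))
def go(P):
    st,p,M=tool(); print("t",st["t"],"pos",p.round(4),"yaw",yaw(M).round(2),"z",M[:,2].round(3),"q",st["qpos"].round(2),"dp",(M.T@(np.array(P)-p)).round(4))
E
python3 - <<'E'
from h import *
go([.503,.308,.12])
E
```

```text
t 9.875 pos [0.51   0.1884 0.2617] yaw -156.73 z [-0.03   0.09  -0.995] q [ 0.3   0.32  0.19  1.44  0.1  -0.11] dp [-0.0396  0.0987  0.152 ]
```

Call:
drive_tool --pt "0 0 0" --pt "-0.005 0.026 0.036" --pt "-0.005 0.026 0.036" --pt "-0.005 0.026 0.036" --pt "-0.005 0.026 0.036" --roll '[10.7, 0, 0, 0, 0]'

```text
t: 10.5
ee_pos: [0.5027, 0.3078, 0.127]
ee_rot: [-0.01, -0.109, 0.993, 0.047]
wrist_force: [0.2, 0.2, 0.6]
opening: 0.0601
finger_force: 0.0
```

Call:
drive_tool --pt "0 0 0" --roll '[0]'

```text
t: 10.62
ee_pos: [0.5002, 0.3074, 0.1245]
ee_rot: [-0.013, -0.111, 0.993, 0.045]
wrist_force: [0.0, -0.1, 0.1]
opening: 0.06
finger_force: 0.0
```

Run:
```python
from h import *
go([.503,.308,.005])
p=cam("side"); save(p,"f.png",(130,220,280,340),4)
```

```text
t 10.625 pos [0.5002 0.3074 0.1245] yaw -167.21 z [-0.036  0.087 -0.996] q [0.5  0.47 0.04 1.14 0.09 0.28] dp [-0.0047 -0.0112  0.1189]
```

View pics/f.png

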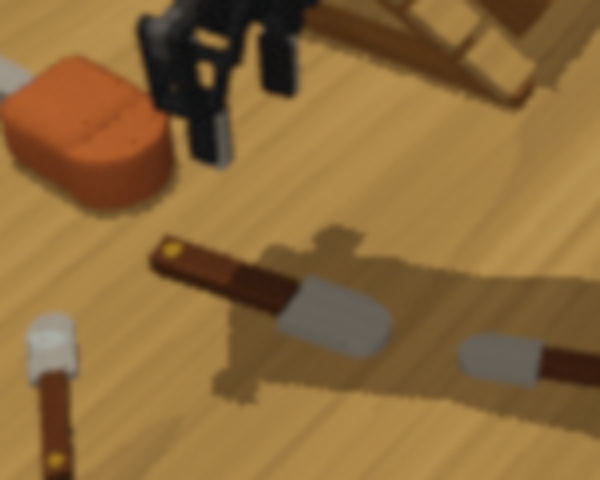

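Call:
drive_tool --pt "-0.001 -0.003 0.04" --pt "-0.001 -0.003 0.04" --pt "-0.002 -0.004 0.028" --pt "-0.001 -0.001 0.011" --pt "0 0 0" --roll '[0, 0, 0, 0, 0]'

```text
t: 11.3
ee_pos: [0.5072, 0.3076, 0.0091]
ee_rot: [-0.01, -0.109, 0.993, 0.047]
wrist_force: [0.6, 0.1, 0.8]
opening: 0.0594
finger_force: 0.0
```

Call:
drive_tool --pt "0 0 0" --pt "0 0 0" --pt "0 0 0" --pt "0 0 0" --roll '[0, 0, 0, 0]' --fingers 0.012

```text
t: 11.8
ee_pos: [0.5074, 0.3086, 0.0102]
ee_rot: [-0.009, -0.11, 0.993, 0.047]
wrist_force: [-0.2, -1.0, 5.1]
opening: 0.0174
finger_force: 58.5
```

Call:
drive_tool --pt "0 0 -0.05" --pt "0 0 -0.06" --pt "0 0 -0.06" --pt "0 0 -0.06" --pt "0 0 0" --roll '[0, 0, 0, 0, 0]'

```text
t: 12.42
ee_pos: [0.5163, 0.2883, 0.2441]
ee_rot: [-0.004, -0.11, 0.993, 0.049]
wrist_force: [0.2, 0.3, -1.2]
opening: 0.0175
finger_force: 59.0
```

Run:
```python
from h import *
go([.503,.308,.25])
```

```text
t 12.425 pos [0.5163 0.2883 0.2441] yaw -167.41 z [-0.019  0.096 -0.995] q [0.46 0.4  0.26 1.4  0.09 0.24] dp [ 0.0086  0.0226 -0.0038]
```

Call:
drive_tool --pt "0 0 0" --pt "0 0 0" --pt "0 0 0" --pt "0 0 0" --pt "0 0 0" --roll '[10.6, 10.6, 10.6, 10.6, 10.6]'

```text
t: 13.05
ee_pos: [0.5124, 0.2869, 0.2354]
ee_rot: [-0.031, 0.348, 0.936, 0.036]
wrist_force: [-0.5, -0.4, -1.9]
opening: 0.0174
finger_force: 59.0
```

Call:
drive_tool --pt "0 0 0" --pt "0 0 0" --pt "0 0 0" --pt "0 0 0" --pt "0 0 0" --roll '[10.6, 10.6, 10.6, 10.6, 0]'

```text
t: 13.68
ee_pos: [0.5125, 0.2869, 0.2357]
ee_rot: [-0.042, 0.66, 0.75, 0.023]
wrist_force: [-1.3, -0.4, -1.9]
opening: 0.0175
finger_force: 59.0
```

Run:
```python
from h import *
go([.60,-.03,.33])
st,p,M=tool(); print(M.round(3))
```

```text
t 13.675 pos [0.5125 0.2869 0.2357] yaw 97.26 z [-0.033  0.089 -0.996] q [0.46 0.41 0.25 1.4  0.09 1.91] dp [-0.3154  0.0441 -0.1248]
[[-0.126  0.992 -0.033]
 [ 0.988  0.128  0.089]
 [ 0.092 -0.021 -0.996]]
```

Call:
drive_tool --pt "-0.0526 0.0074 -0.0208" --pt "-0.0526 0.0074 -0.0208" --pt "-0.0526 0.0074 -0.0208" --pt "-0.0526 0.0074 -0.0208" --pt "-0.0526 0.0074 -0.0208" --roll '[0, 0, 0, 0, 0]'

```text
t: 14.3
ee_pos: [0.5857, 0.0211, 0.3154]
ee_rot: [-0.041, 0.659, 0.75, 0.024]
wrist_force: [0.4, 0.7, -0.7]
opening: 0.0172
finger_force: 59.0
```

Call:
drive_tool --pt "-0.0526 0.0074 -0.0208" --pt "0 0.05 0" --pt "0 0.05 0" --pt "0 0.05 0" --pt "0 0.05 0" --roll '[0, 0, 0, 0, 0]'

```text
t: 14.92
ee_pos: [0.7488, -0.0035, 0.2933]
ee_rot: [-0.028, 0.66, 0.749, 0.035]
wrist_force: [1.7, 0.7, -1.9]
opening: 0.0174
finger_force: 60.0
```

Run:
```python
from h import *
go([.60,-.03,.33])
st,p,M=tool(); print(M.round(3))
```

```text
t 14.925 pos [ 0.7488 -0.0035  0.2933] yaw 97.26 z [ 0.005  0.09  -0.996] q [-0.04  0.9   1.27  1.94  0.09  1.4 ] dp [-0.0042 -0.1503 -0.0396]
[[-0.126  0.992  0.005]
 [ 0.988  0.125  0.09 ]
 [ 0.089  0.016 -0.996]]
```

Call:
drive_tool --pt "0 0.055 -0.025" --pt "0 0.055 -0.025" --pt "0 0.055 -0.025" --pt "0 0.055 -0.025" --pt "0 0.055 -0.025" --roll '[0, 0, 0, 0, 0]'

```text
t: 15.55
ee_pos: [0.8239, 0.023, 0.335]
ee_rot: [0.058, 0.66, 0.741, 0.113]
wrist_force: [1.3, 0.4, -1.8]
opening: 0.017
finger_force: 60.0
```

Run:
```python
from h import *
go([.60,-.03,.33])
st,p,M=tool(); print(M.round(3))
```

```text
t 15.55 pos [0.8239 0.023  0.335 ] yaw 97.03 z [ 0.234  0.091 -0.968] q [-0.01  0.86  1.27  1.75  0.09  1.46] dp [-0.0254 -0.2226 -0.0525]
[[-0.122  0.964  0.234]
 [ 0.99   0.103  0.091]
 [ 0.063  0.243 -0.968]]
```

Call:
drive_tool --pt "0 0.058 -0.01" --pt "0 0.058 -0.01" --pt "0 0.058 -0.01" --pt "0 0.058 -0.01" --pt "0 0 0" --roll '[0, 0, 0, 0, 0]'

```text
t: 16.18
ee_pos: [0.8941, 0.0423, 0.3536]
ee_rot: [0.12, 0.653, 0.727, 0.173]
wrist_force: [-0.1, 0.7, -1.6]
opening: 0.0174
finger_force: 60.1
```

Run:
```python
from h import *
go([.60,-.03,.33])
st,p,M=tool(); print(M.round(3))
```

```text
t 16.175 pos [0.8941 0.0423 0.3536] yaw 96.78 z [ 0.4    0.094 -0.912] q [0.02 0.87 1.27 1.56 0.09 1.5 ] dp [-0.0382 -0.2832 -0.103 ]
[[-0.118  0.909  0.4  ]
 [ 0.992  0.087  0.094]
 [ 0.051  0.408 -0.912]]
```

Call:
drive_tool --pt "0 0.058 -0.005" --pt "0 0.058 -0.005" --pt "0 0.02 0" --pt "0 0 0" --roll '[0, 0, 0, 0]'

```text
t: 16.68
ee_pos: [0.9324, 0.0511, 0.3689]
ee_rot: [0.155, 0.647, 0.717, 0.207]
wrist_force: [-0.3, -0.4, -0.3]
opening: 0.0171
finger_force: 60.1
```

Run:
```python
from h import *
go([.58,-.03,.30])
st,p,M=tool(); print(M.round(3)); print((M.T@R).round(3))
```

```text
t 16.675 pos [0.9324 0.0511 0.3689] yaw 96.56 z [ 0.49   0.096 -0.866] q [0.03 0.87 1.27 1.46 0.08 1.52] dp [-0.0434 -0.345  -0.1208]
[[-0.114  0.864  0.49 ]
 [ 0.992  0.077  0.096]
 [ 0.045  0.497 -0.866]]
[[ 0.026  0.999  0.037]
 [ 1.    -0.026 -0.003]
 [-0.002  0.037 -0.999]]
```

Call:
drive_tool --pt "0 0 0" --pt "0 -0.05 -0.01" --pt "0 -0.05 -0.01" --pt "0 -0.05 -0.01" --pt "0 -0.05 -0.01" --roll '[-1.5, 0, 0, 0, 0]'

```text
t: 17.3
ee_pos: [0.7703, 0.0298, 0.3159]
ee_rot: [0.158, 0.637, 0.726, 0.205]
wrist_force: [0.1, -0.4, -1.9]
opening: 0.0171
finger_force: 60.1
```

```bash
cat >> h.py <<'E'
def gol(P): go(c0+R@(np.array(P)/1000.)); print("now local",loc(tool()[1]).round(1))
E
python3 - <<'E'
from h import *
gol([-21,-10,100])
E
```

```text
t 17.3 pos [0.7703 0.0298 0.3159] yaw 97.89 z [ 0.491  0.096 -0.866] q [0.   0.38 0.27 0.95 0.1  1.47] dp [-0.0347 -0.318   0.0188]
now local [297.   24.2 119.9]
```

Call:
drive_tool --pt "-0.0055 -0.05 0.003" --pt "-0.0055 -0.05 0.003" --pt "-0.0055 -0.05 0.003" --pt "-0.0055 -0.05 0.003" --pt "-0.0055 -0.05 0.003" --roll '[0, 0, 0, 0, 0]'

```text
t: 17.92
ee_pos: [0.5669, -0.0216, 0.1772]
ee_rot: [0.159, 0.637, 0.726, 0.205]
wrist_force: [0.1, -0.7, -1.8]
opening: 0.017
finger_force: 60.1
```

Call:
drive_tool --pt "-0.005 -0.048 0.003" --pt "0 0 0" --roll '[0, 0]'

```text
t: 18.18
ee_pos: [0.5217, -0.0307, 0.1453]
ee_rot: [0.153, 0.64, 0.726, 0.202]
wrist_force: [0.6, 0.3, -1.0]
opening: 0.0171
finger_force: 60.0
```

Run:
```python
from h import *
np.set_printoptions(precision=3,suppress=True)
gol([-21,-10,60])
st,p0,M=tool(); print((M.T@R).round(3))
p=cam("side"); save(p,"g.png",(180,90,330,240),4)
for n,q in(("s",p),("t",cam("top"))):
    L=loc(cloud(q).reshape(-1,3)); L=L[~np.isnan(L[:,0])]; T=loc(p0)
    D=L-T; m=(abs(D[:,2])<25)&(abs(D[:,0])<40)&(abs(D[:,1])<110)
    for side,lo,hi in(("blade",30,85),("handle",-70,-20)):
        q_=D[m&(D[:,1]>lo)&(D[:,1]<hi)]
        if len(q_)<15: print(n,side,len(q_)); continue
        c=np.median(q_,0); U,S,V=np.linalg.svd(q_-q_.mean(0)); print(n,side,len(q_),c,np.percentile(q_,[3,97],axis=0).round(1).tolist(),"normal",V[2],S)
```

```text
t 18.175 pos [ 0.522 -0.031  0.145] yaw 97.76 z [ 0.481  0.097 -0.872] q [-0.16  0.04 -0.62  0.42  0.17  1.33] dp [-0.005 -0.012  0.039]
now local [-8.3 -6.4 99.2]
[[ 0.003  0.999  0.039]
 [ 1.    -0.003 -0.013]
 [-0.013  0.039 -0.999]]
s blade 201 [ 0.384 58.562 -1.253] [[-16.0, 31.4, -6.4], [16.8, 82.1, 3.5]] normal [0.108 0.034 0.994] [225.016 138.113  26.837]
s handle 54 [  4.243 -41.604   2.889] [[-2.5, -64.3, 0.5], [10.4, -21.3, 4.9]] normal [-0.152  0.03  -0.988] [100.372  30.25    8.057]
t blade 195 [ 4.366 53.421  0.486] [[-12.0, 31.5, -4.8], [20.9, 76.5, 4.3]] normal [ 0.101 -0.022  0.995] [189.554 142.254  30.509]
t handle 112 [  7.122 -47.95    4.458] [[-4.0, -68.3, -8.0], [14.6, -27.6, 8.4]] normal [ 0.292 -0.084  0.953] [131.76   66.352  36.672]
```

View pics/g.png

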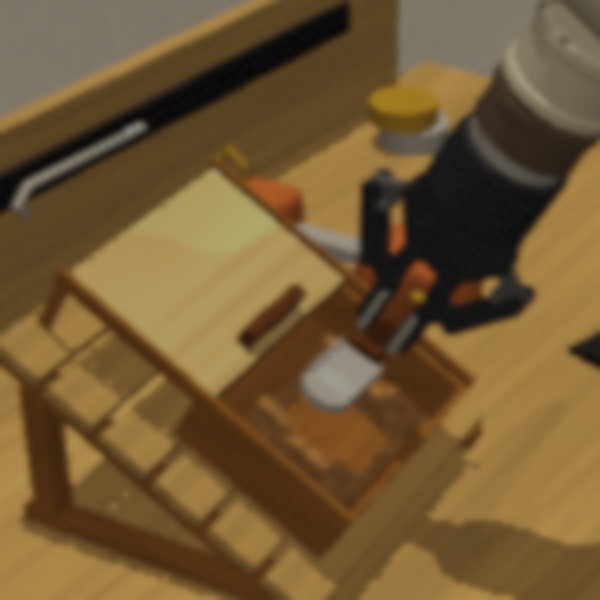

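The shoehorn now hangs nearly parallel to the slope, blade at (262,182) in the side picture. I'll trim the yaw, go lower and re-measure once the arm has settled.

Call:
drive_tool --pt "-0.002 -0.008 0.015" --pt "-0.002 -0.007 0.018" --pt "0 0 0" --pt "0 0 0" --roll '[2, 0, 0, 0]'

```text
t: 18.77
ee_pos: [0.535, -0.0329, 0.1162]
ee_rot: [0.156, 0.65, 0.714, 0.209]
wrist_force: [-0.7, -0.4, -1.6]
opening: 0.0173
finger_force: 60.0
```

```bash
cat > hm.py <<'E'
from h import *
np.set_printoptions(precision=3,suppress=True)
gol([-24,-10,50])
for n in("side","top"):
    q=cam(n); st,p0,M=tool(); T=loc(p0)
    L=loc(cloud(q).reshape(-1,3)); L=L[~np.isnan(L[:,0])]
    D=L-T; m=(abs(D[:,2])<12)&(abs(D[:,0])<24)
    for side,lo,hi in(("blade",30,65),("handle",-65,-22)):
        q_=D[m&(D[:,1]>lo)&(D[:,1]<hi)]
        if len(q_)<15: continue
        e=np.percentile(q_[:,0],[3,97]); mid=[np.mean(np.percentile(q_[abs(q_[:,1]-y)<6][:,0],[4,96])) for y in np.linspace(lo+5,hi-5,4) if (abs(q_[:,1]-y)<6).sum()>5]
        k=np.linalg.lstsq(np.c_[q_[:,:2],np.ones(len(q_))],q_[:,2],rcond=None)[0]
        print(n,side,len(q_),"T",T.round(1),"med",np.median(q_,0),"edges",e,"mids",np.array(mid),"slopes",k)
    b=D[(abs(D[:,2])<9)&(abs(D[:,0]-2)<6)]; print("tip y",np.percentile(b[(b[:,1]>30)&(b[:,1]<100)][:,1],97))
E
python3 hm.py
```

```text
t 18.775 pos [ 0.535 -0.033  0.116] yaw 96.16 z [ 0.494  0.096 -0.864] q [-0.16  0.11 -0.65  0.31  0.17  1.36] dp [-0.001 -0.012  0.018]
now local [-11.7 -10.2  67.5]
side blade 122 T [-11.7 -10.2  67.6] med [ 1.879 48.507 -1.471] edges [-14.822  18.632] mids [2.351 1.415 1.772 1.815] slopes [-0.09   0.027 -2.523]
side handle 44 T [-11.7 -10.2  67.6] med [  3.318 -39.698   2.711] edges [-2.623  9.186] mids [2.626 2.453 2.914 3.331] slopes [-0.136  0.041  4.759]
tip y 84.03788934675883
top blade 141 T [-12.  -10.2  67.7] med [ 0.807 47.625 -0.662] edges [-15.526  17.495] mids [0.501 1.399 1.433 1.412] slopes [-0.086  0.031 -1.953]
top handle 94 T [-12.  -10.2  67.7] med [ -0.346 -47.945   3.076] edges [-12.282   7.398] mids [-3.285 -1.754 -0.947  0.374] slopes [-0.242  0.11   7.456]
tip y 79.09821775975537
```

Call:
drive_tool --pt "0 -0.006 0.007" --pt "0 -0.0055 0.007" --pt "0 0 0.005" --pt "0 0 0" --roll '[0, 0, 0, 0]'

```text
t: 19.38
ee_pos: [0.5324, -0.0317, 0.0916]
ee_rot: [0.154, 0.65, 0.714, 0.208]
wrist_force: [0.8, 0.1, -2.0]
opening: 0.0171
finger_force: 60.1
```

Run:
```python
from h import *
gol([-23,-9,45])
p=cam("side"); q=cam("top")
a=cv2.resize(p["image"][140:230,205:305,::-1],None,fx=4,fy=4,interpolation=cv2.INTER_CUBIC); b=cv2.resize(q["image"][150:240,225:320,::-1],None,fx=4,fy=4,interpolation=cv2.INTER_CUBIC)
cv2.imwrite("pics/i.png",np.clip(np.hstack([a,b])*1.6,0,255).astype(np.uint8))
```

```text
t 19.375 pos [ 0.5324 -0.0317  0.0916] yaw 96.13 z [ 0.49   0.096 -0.866] q [-0.16  0.15 -0.69  0.24  0.17  1.36] dp [-0.0003  0.0031  0.0024]
now local [-26.   -8.7  47.5]
```

View pics/i.png

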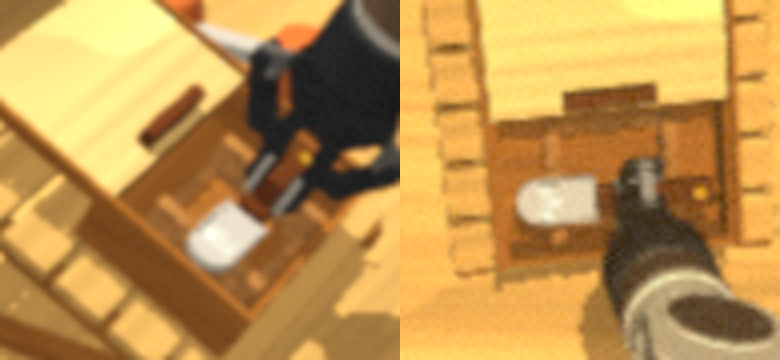

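The blade lies over the wide rib's notch. TCP x is 3 mm too low, so I'll correct that and lower in small steps, watching the force.

Call:
drive_tool --pt "0 0.003 0" --pt "0 0 0.002" --pt "0 0 0" --roll '[0, 0, 0]'

```text
t: 19.85
ee_pos: [0.5362, -0.0314, 0.0921]
ee_rot: [0.155, 0.65, 0.714, 0.208]
wrist_force: [0.2, -0.1, -1.4]
opening: 0.017
finger_force: 60.1
```

Call:
drive_tool --pt "0 0 0.0015" --pt "0 0 0.0015" --pt "0 0 0" --roll '[0, 0, 0]'

```text
t: 20.23
ee_pos: [0.5376, -0.031, 0.0895]
ee_rot: [0.154, 0.65, 0.714, 0.208]
wrist_force: [-1.1, 0.4, -0.6]
opening: 0.0172
finger_force: 60.4
```

```bash
python3 hm.py
```

```text
t 20.225 pos [ 0.538 -0.031  0.089] yaw 96.13 z [ 0.491  0.096 -0.866] q [-0.15  0.16 -0.68  0.23  0.17  1.37] dp [-0.001 -0.001 -0.007]
now local [-22.6  -8.6  43. ]
side blade 135 T [-22.5  -8.6  43. ] med [ 0.264 48.915 -2.551] edges [-20.008  19.122] mids [ 1.039 -1.205 -1.11   0.336] slopes [-0.018 -0.015 -2.014]
side handle 49 T [-22.5  -8.6  43. ] med [  2.745 -41.749   2.688] edges [-22.972   9.073] mids [ 2.1    2.832 -7.425  2.949] slopes [0.382 0.011 2.041]
tip y 99.20127208859529
top blade 139 T [-22.6  -8.6  43. ] med [ 1.429 48.312 -1.556] edges [-16.304  17.642] mids [0.698 0.688 2.372 0.9  ] slopes [-0.09  -0.015 -0.967]
top handle 102 T [-22.6  -8.6  43. ] med [  0.767 -43.964   3.292] edges [-20.333  18.759] mids [-1.862  0.523  0.858  2.835] slopes [-0.184 -0.058 -1.16 ]
tip y 93.10431594397353
```

Call:
drive_tool --pt "0 0 0.0015" --pt "0 0 0.0005" --pt "0 0 0" --roll '[0, 0, 0]'

```text
t: 20.7
ee_pos: [0.5385, -0.0306, 0.0881]
ee_rot: [0.154, 0.65, 0.714, 0.208]
wrist_force: [-6.0, 2.4, 5.4]
opening: 0.0169
finger_force: 61.0
```

Call:
drive_tool --pt "0 0 0.0015" --pt "0 0 0.0005" --pt "0 0 0" --roll '[0, 0, 0]'

```text
t: 21.08
ee_pos: [0.5392, -0.0303, 0.087]
ee_rot: [0.154, 0.65, 0.714, 0.209]
wrist_force: [-11.7, 2.0, 12.8]
opening: 0.0173
finger_force: 62.6
```

Run:
```python
from h import *
st,p,M=tool(); F=st["wrist_force"]; T=st["ft_torque"]; print(loc(p),"F loc",F@R,"T loc",T@R)
# images: mean of 5, rectified at rib plane
import cv2
out=[]
for n in("side","top"):
    ps=[cam(n) for _ in range(4)]; im=np.mean([q["image"].astype(np.float32) for q in ps],0); p=ps[-1]
    xs=np.linspace(40,-75,346); ys=np.linspace(80,-80,400)
    X=np.array([c0+R@np.array([x,y,34])/1000 for x in xs for y in ys]); C=X@p["extrinsics"][:3,:3].T+p["extrinsics"][:3,3]; uv=(C[:,:2]/C[:,2:]*f(p)+[p["cx"],p["cy"]]).astype(np.float32)
    m=cv2.remap(im,uv[:,0].reshape(346,-1),uv[:,1].reshape(346,-1),cv2.INTER_CUBIC)
    g=np.clip((m-20)*2,0,255)[...,::-1].astype(np.uint8).copy()
    for x in range(-60,41,20): cv2.putText(g,str(x),(0,int((40-x)*3)+4),0,.35,(0,255,0)); cv2.line(g,(22,int((40-x)*3)),(30,int((40-x)*3)),(0,255,0))
    out.append(g)
cv2.imwrite("pics/j.png",np.hstack(out))
```

```text
[-22.3305148   -8.05812234  39.99531153] F loc [-3.41008271  3.41149152 16.78545016] T loc [ 0.46049518  1.25871056 -0.036073  ]
```

View pics/j.png

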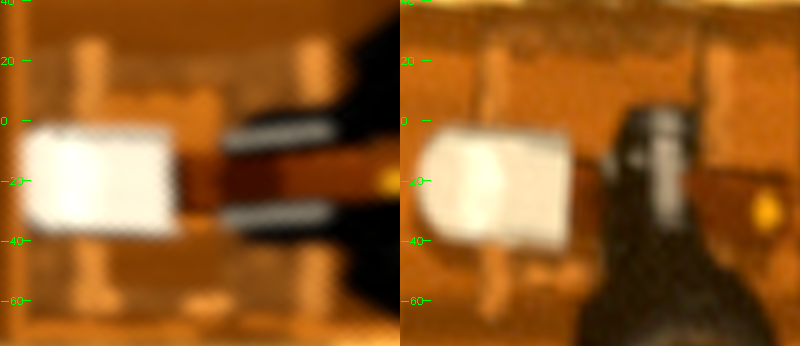

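TCP is at z 40, close to the height I expected for floor contact, and both rectified views show the horn in the notches. I'll ease the load and let go.

Call:
drive_tool --pt "0 0 -0.0015" --pt "0 0 0" --roll '[0, 0]'

```text
t: 21.72
ee_pos: [0.5387, -0.0305, 0.0878]
ee_rot: [0.154, 0.65, 0.714, 0.208]
wrist_force: [-3.8, 1.9, 5.7]
opening: 0.0169
finger_force: 61.1
```

Call:
drive_tool --pt "0 0 0" --pt "0 0 0" --pt "0 0 0" --pt "0 0 0" --roll '[0, 0, 0, 0]' --fingers 0.042

```text
t: 22.22
ee_pos: [0.539, -0.031, 0.0873]
ee_rot: [0.155, 0.65, 0.714, 0.208]
wrist_force: [0.5, -0.5, 0.1]
opening: 0.0419
finger_force: 0.0
```

```bash
python3 hm.py
```

```text
t 22.225 pos [ 0.539 -0.031  0.087] yaw 96.12 z [ 0.491  0.096 -0.866] q [-0.15  0.16 -0.68  0.22  0.17  1.37] dp [-0.001 -0.002 -0.01 ]
now local [-22.5  -8.7  40.4]
side blade 148 T [-22.5  -8.7  40.4] med [-1.01  48.575 -5.482] edges [-20.927  17.844] mids [ 0.509  0.594 -2.388 -1.752] slopes [-0.041 -0.074 -1.882]
side handle 97 T [-22.5  -8.7  40.4] med [ -1.396 -38.386   6.063] edges [-14.138  20.461] mids [-3.443 -1.676  2.823  3.847] slopes [-0.156 -0.105 -0.8  ]
tip y 97.58693793516431
top blade 137 T [-22.5  -8.7  40.4] med [-0.168 47.743 -4.579] edges [-18.246  17.115] mids [-1.111 -0.051  0.232  0.266] slopes [-0.077 -0.062 -1.784]
top handle 102 T [-22.5  -8.7  40.4] med [  0.264 -46.058   6.674] edges [-20.079  20.114] mids [-4.862 -0.606  1.553  4.74 ] slopes [-0.283 -0.09  -0.239]
tip y 92.84521351060963
```

The blade dropped in, but the handle stands about 7 mm high, so it isn't in the narrow notch yet. I'll lift clear and see which way it is off.

Call:
drive_tool --pt "0 0 -0.02" --pt "0 0 -0.04" --pt "0 0 -0.05" --pt "0 -0.06 -0.03" --pt "0 -0.06 -0.03" --roll '[0, 0, 0, 0, 0]'

```text
t: 22.95
ee_pos: [0.3597, -0.0544, 0.1759]
ee_rot: [0.155, 0.65, 0.715, 0.208]
wrist_force: [-0.6, -1.2, 0.1]
opening: 0.042
finger_force: 0.0
```

Call:
drive_tool --pt "0 -0.05 0" --pt "0 0 0" --roll '[0, 0]'

```text
t: 23.2
ee_pos: [0.313, -0.0568, 0.1472]
ee_rot: [0.152, 0.652, 0.713, 0.207]
wrist_force: [-0.4, 0.4, 0.8]
opening: 0.0418
finger_force: 0.0
```

```bash
cat > look.py <<'E'
from h import *
import sys
np.set_printoptions(precision=3,suppress=True)
print(tool()[1])
out=[]
for n in("side","top"):
    ps=[cam(n) for _ in range(4)]; im=np.mean([q["image"].astype(np.float32) for q in ps],0); p=ps[-1]
    xs=np.linspace(40,-75,346); ys=np.linspace(85,-85,400)
    X=np.array([c0+R@np.array([x,y,38])/1000 for x in xs for y in ys]); C=X@p["extrinsics"][:3,:3].T+p["extrinsics"][:3,3]; uv=(C[:,:2]/C[:,2:]*f(p)+[p["cx"],p["cy"]]).astype(np.float32)
    m=cv2.remap(im,uv[:,0].reshape(346,-1),uv[:,1].reshape(346,-1),cv2.INTER_CUBIC)
    g=np.clip((m-20)*2,0,255)[...,::-1].astype(np.uint8).copy()
    for x in range(-60,41,20): cv2.putText(g,str(x),(0,int((40-x)*3)+4),0,.35,(0,255,0)); cv2.line(g,(22,int((40-x)*3)),(30,int((40-x)*3)),(0,255,0))
    out.append(g)
    Z=np.nanmean([np.where(q["z_map"]>0,q["z_map"],np.nan) for q in ps],0); q=dict(p); q["z_map"]=np.nan_to_num(Z)
    L=loc(cloud(q).reshape(-1,3)); L=L[~np.isnan(L[:,0])]
    for nm,lo,hi,zl,zh in(("blade",20,60,31,45),("handle",-72,-10,37,52)):
        a=L[(L[:,1]>lo)&(L[:,1]<hi)&(L[:,2]>zl)&(L[:,2]<zh)&(abs(L[:,0]+21)<26)]
        if len(a)<8: print(n,nm,len(a)); continue
        c=np.polyfit(a[:,1],a[:,0],1); k=np.linalg.lstsq(np.c_[a[:,0]+21,a[:,1]-np.median(a[:,1]),np.ones(len(a))],a[:,2],rcond=None)[0]
        print(n,nm,len(a),"med",np.median(a,0),"x edges",np.percentile(a[:,0],[5,95]),"x(y=±45)",np.polyval(c,45 if lo>0 else -45),"plane",k)
cv2.imwrite("pics/"+sys.argv[1],np.hstack(out))
E
python3 look.py k.png
```

```text
[ 0.313 -0.057  0.147]
side blade 163 med [-21.804  41.137  34.636] x edges [-39.05   -4.714] x(y=±45) -22.27619269853158 plane [-0.053 -0.071 34.73 ]
side handle 122 med [-25.196 -39.643  46.443] x edges [-34.077 -15.368] x(y=±45) -24.91016878154733 plane [ 0.039 -0.051 46.4  ]
top blade 157 med [-23.383  40.433  35.678] x edges [-39.493  -6.477] x(y=±45) -22.85799487607465 plane [-0.06  -0.096 35.587]
top handle 143 med [-24.389 -41.428  46.994] x edges [-35.003 -15.993] x(y=±45) -24.807155099188257 plane [-0.164 -0.056 46.26 ]
```

View pics/k.png

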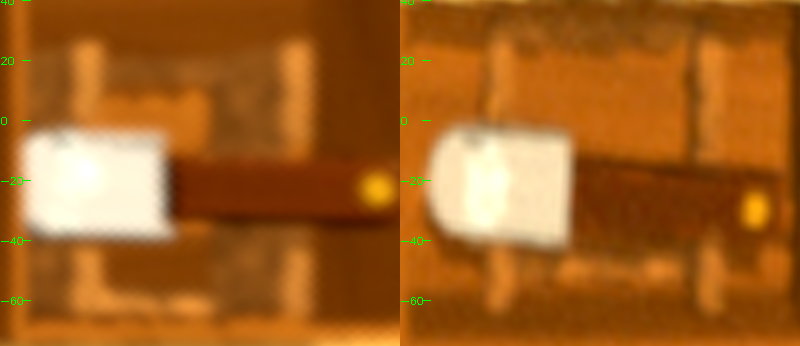

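Narrow-rib end: the handle centre is at x −25 against the notch centre at about −21.5, so it rests on the downhill edge and has to go ~3.4 mm uphill. I'll straddle the handle loosely and nudge it uphill so it can drop on its own.

Run:
```python
from h import *
gol([-26,-25,100])
```

```text
t 23.6 pos [ 0.3184 -0.0578  0.1509] yaw 96.2 z [ 0.491  0.097 -0.866] q [-0.48 -0.41 -0.93  0.62  0.32  1.07] dp [-0.0144  0.1577  0.1059]
now local [-183.1   -9.2  206.6]
```

Call:
drive_tool --pt "-0.005 0.053 0.02" --pt "-0.005 0.053 0.03" --pt "-0.005 0.052 0.03" --pt "0 0 0.026" --pt "0 0 0" --roll '[0, 0, 0, 0, 0]' --fingers 0.036

```text
t: 24.22
ee_pos: [0.5073, -0.0506, 0.134]
ee_rot: [0.152, 0.65, 0.715, 0.207]
wrist_force: [-0.8, -1.1, -0.5]
opening: 0.036
finger_force: 0.0
```

Call:
drive_tool --pt "0 0 0" --roll '[0]'

```text
t: 24.35
ee_pos: [0.5071, -0.0515, 0.1362]
ee_rot: [0.154, 0.65, 0.714, 0.208]
wrist_force: [0.3, -0.1, -0.4]
opening: 0.0359
finger_force: 0.0
```

Run:
```python
from h import *
gol([-26,-25,60])
```

```text
t 24.35 pos [ 0.5071 -0.0515  0.1362] yaw 96.14 z [ 0.49   0.097 -0.866] q [-0.22  0.03 -0.67  0.39  0.2   1.31] dp [-0.0011  0.0016  0.0398]
now local [-27.5 -25.3  99.8]
```

Down to z ≈ 39, then nudge uphill.

Call:
drive_tool --pt "-0.001 0.0015 0.025" --pt "0 0 0.025" --pt "0 0 0.011" --pt "0 0 0" --roll '[0, 0, 0, 0]'

```text
t: 24.85
ee_pos: [0.5387, -0.0469, 0.0845]
ee_rot: [0.154, 0.65, 0.714, 0.208]
wrist_force: [0.1, 0.6, 0.7]
opening: 0.036
finger_force: 0.0
```

Call:
drive_tool --pt "0 0.002 0" --pt "0 0.002 0" --pt "0 0.002 0" --pt "0 0.001 0" --pt "0 0 0" --roll '[0, 0, 0, 0, 0]'

```text
t: 25.48
ee_pos: [0.5453, -0.0463, 0.0881]
ee_rot: [0.155, 0.65, 0.714, 0.208]
wrist_force: [0.6, -0.1, -0.1]
opening: 0.0359
finger_force: 0.0
```

```bash
python3 look.py l.png; python3 -c "
from h import *
gol([0,0,0])"
```

```text
[ 0.545 -0.046  0.088]
side blade 169 med [-21.869  41.442  34.776] x edges [-40.437  -4.639] x(y=±45) -22.158955463024654 plane [-0.045 -0.068 34.816]
side handle 129 med [-23.6   -33.557  46.362] x edges [-38.129   0.148] x(y=±45) -23.048633413842875 plane [-0.061 -0.045 46.113]
top blade 156 med [-23.65   40.249  35.401] x edges [-38.926  -6.181] x(y=±45) -22.96100465449901 plane [-0.081 -0.084 35.35 ]
top handle 59 med [-23.142 -58.692  47.194] x edges [-33.534 -15.337] x(y=±45) -23.560524683433595 plane [-0.133 -0.054 47.402]
t 25.875 pos [ 0.5451 -0.0463  0.0879] yaw 96.12 z [ 0.491  0.096 -0.866] q [-0.19  0.18 -0.66  0.24  0.19  1.34] dp [0.0239 0.0177 0.0396]
now local [-18.5 -24.7  38.8]
```

Call:
drive_tool --pt "0 0.001 0" --pt "0 0.001 0" --pt "0 0 0" --roll '[0, 0, 0]'

```text
t: 26.25
ee_pos: [0.547, -0.0462, 0.089]
ee_rot: [0.154, 0.65, 0.714, 0.208]
wrist_force: [-0.1, -0.2, 0.1]
opening: 0.0358
finger_force: 0.0
```

```bash
python3 look.py l.png|grep handle
```

```text
side handle 116 med [-23.441 -32.258  46.345] x edges [-38.761  -9.423] x(y=±45) -22.271241147256376 plane [-0.106 -0.05  46.002]
top handle 51 med [-23.632 -21.497  46.881] x edges [-33.088 -15.723] x(y=±45) -23.722640042351767 plane [-0.145 -0.072 44.943]
```

Call:
drive_tool --pt "0 0.001 0" --pt "0 0.0005 0" --pt "0 0 0" --roll '[0, 0, 0]'

```text
t: 27.02
ee_pos: [0.5478, -0.0461, 0.0894]
ee_rot: [0.154, 0.65, 0.714, 0.208]
wrist_force: [-0.4, -0.7, -1.1]
opening: 0.036
finger_force: 0.6
```

```bash
python3 look.py l.png|grep handle; python3 -c "
from h import *
gol([0,0,0])"
```

```text
side handle 114 med [-21.954 -32.227  46.222] x edges [-37.852 -13.41 ] x(y=±45) -21.704147939191515 plane [-0.057 -0.044 45.97 ]
top handle 56 med [-21.372 -39.357  46.566] x edges [-32.399 -14.563] x(y=±45) -22.03704251390792 plane [-0.282 -0.053 45.859]
t 27.425 pos [ 0.5482 -0.0461  0.0897] yaw 96.12 z [ 0.491  0.096 -0.866] q [-0.19  0.18 -0.65  0.25  0.19  1.34] dp [0.0239 0.0141 0.0397]
now local [-14.9 -24.9  38.8]
```

Call:
drive_tool --pt "0 0.001 0" --pt "0 0 0" --pt "0 0 0" --roll '[0, 0, 0]'

```text
t: 27.8
ee_pos: [0.5491, -0.046, 0.0903]
ee_rot: [0.155, 0.65, 0.714, 0.208]
wrist_force: [-1.4, -0.4, -0.5]
opening: 0.036
finger_force: 0.6
```

```bash
python3 look.py l.png|grep handle
```

```text
side handle 115 med [-21.288 -35.239  45.489] x edges [-35.877 -11.394] x(y=±45) -20.291397990196234 plane [-0.186 -0.039 45.578]
top handle 53 med [-20.378 -59.039  46.123] x edges [-31.888 -13.461] x(y=±45) -21.18345105723201 plane [-0.225 -0.029 46.406]
```

Call:
drive_tool --pt "0 0.001 0" --pt "0 0 0" --pt "0 0 0" --roll '[0, 0, 0]'

```text
t: 28.58
ee_pos: [0.5505, -0.0459, 0.0912]
ee_rot: [0.155, 0.65, 0.714, 0.209]
wrist_force: [0.4, 0.1, -0.0]
opening: 0.0362
finger_force: 0.0
```

```bash
python3 look.py l.png|grep handle; python3 -c "
from h import *
gol([0,0,0])"
```

```text
side handle 103 med [-19.285 -36.045  39.779] x edges [-31.36  -10.927] x(y=±45) -19.289610326336298 plane [-0.235  0.003 40.561]
top handle 51 med [-21.661 -21.043  40.582] x edges [-31.094 -13.062] x(y=±45) -21.782696338045287 plane [-0.084 -0.009 40.51 ]
t 28.975 pos [ 0.55   -0.046   0.0907] yaw 96.12 z [ 0.491  0.096 -0.866] q [-0.19  0.18 -0.65  0.25  0.19  1.34] dp [0.0239 0.012  0.0397]
now local [-12.9 -24.9  38.8]
```

The handle dropped: its top is now at z 40, seated height. I'll back off, retract and verify.

Call:
drive_tool --pt "0 -0.006 0" --pt "0 0 0" --pt "0 0 -0.02" --pt "0 0 -0.05" --pt "0 0 -0.05" --roll '[0, 0, 0, 0, 0]'

```text
t: 29.6
ee_pos: [0.4847, -0.0578, 0.1921]
ee_rot: [0.154, 0.65, 0.714, 0.208]
wrist_force: [1.4, 1.0, 0.4]
opening: 0.036
finger_force: 0.0
```

Call:
drive_tool --pt "0 -0.06 -0.03" --pt "0 -0.06 -0.03" --pt "0 -0.05 0" --pt "0 0 0" --roll '[0, 0, 0, 0]'

```text
t: 30.1
ee_pos: [0.3142, -0.0732, 0.1564]
ee_rot: [0.152, 0.653, 0.713, 0.207]
wrist_force: [-0.3, -0.5, 0.0]
opening: 0.0358
finger_force: 0.0
```

```bash
sed -i 's/-10,37,52/-10,31,52/' look.py; python3 look.py m.png; python3 -c "
from h import *
gol([118,0,58])
np.set_printoptions(precision=1,suppress=True)
for n in('side','top'):
    L=loc(cloud(cam(n)).reshape(-1,3)); L=L[~np.isnan(L[:,0])]
    rd=L[(L[:,2]>60)&(L[:,2]<68)&(abs(L[:,1])<45)&(L[:,0]<120)&(L[:,0]>-70)]; print(np.median(rd,0))"
```

```text
[ 0.314 -0.073  0.156]
side blade 152 med [-21.681  41.901  32.885] x edges [-40.434  -4.681] x(y=±45) -22.109184437213667 plane [ 0.009 -0.001 33.167]
side handle 138 med [-20.901 -42.471  39.338] x edges [-40.858  -1.93 ] x(y=±45) -21.11007678079469 plane [ 0.031  0.015 38.177]
top blade 153 med [-23.985  40.352  33.481] x edges [-40.521  -7.045] x(y=±45) -23.586281018710494 plane [-0.002 -0.007 33.782]
top handle 173 med [-20.428 -44.353  39.907] x edges [-39.516  -3.692] x(y=±45) -20.710266486980352 plane [-0.068  0.019 38.769]
t 30.5 pos [ 0.3193 -0.0742  0.1599] yaw 96.21 z [ 0.491  0.097 -0.866] q [-0.55 -0.39 -0.89  0.67  0.34  1.  ] dp [0.0298 0.2967 0.1576]
now local [-179.5  -25.7  214.8]
[57.9 -0.7 64.3]
[57.6 -1.9 64.9]
```

Seated flat: blade top at z 33, handle top at z 39–40, slopes near zero. Now I go above and behind the ridge with the fingers closed.

Call:
drive_tool --pt "0.004 0.0474 0.0175" --pt "0.004 0.0474 0.0175" --pt "0.004 0.0474 0.0175" --pt "0.004 0.0474 0.0175" --pt "0.004 0.0474 0.0175" --roll '[0, 0, 0, 0, 0]' --fingers 0

```text
t: 31.22
ee_pos: [0.566, -0.0289, 0.2025]
ee_rot: [0.154, 0.65, 0.715, 0.208]
wrist_force: [0.3, 0.1, 0.2]
opening: 0.0001
finger_force: 0.0
```

Call:
drive_tool --pt "0.004 0.0474 0.0175" --pt "0 0 0" --pt "0 0 0" --roll '[0, 0, 0]'

```text
t: 31.6
ee_pos: [0.6124, -0.0206, 0.2099]
ee_rot: [0.153, 0.65, 0.715, 0.207]
wrist_force: [-0.5, 0.6, -0.3]
opening: 0.0001
finger_force: 0.0
```

```bash
python3 -c "
from h import *
gol([100,-1,54])"
```

```text
t 31.6 pos [ 0.6124 -0.0206  0.2099] yaw 96.15 z [ 0.489  0.097 -0.867] q [-0.11  0.13 -0.33  0.61  0.15  1.41] dp [ 0.004  -0.003   0.0557]
now local [103.1  -7.2 109.5]
```

Call:
drive_tool --pt "0.002 0 0.025" --pt "0.002 0 0.02" --pt "0 0 0.01" --pt "0 0 0" --roll '[0, 0, 0, 0]'

```text
t: 32.1
ee_pos: [0.6388, -0.012, 0.1631]
ee_rot: [0.154, 0.651, 0.714, 0.207]
wrist_force: [0.6, 1.0, 0.2]
opening: -0.0
finger_force: 0.0
```

Call:
drive_tool --pt "0 -0.015 0" --pt "0 -0.015 0" --pt "0 -0.015 0" --pt "0 -0.015 0" --pt "0 0 0" --roll '[0, 0, 0, 0, 0]'

```text
t: 32.72
ee_pos: [0.5878, -0.0163, 0.1352]
ee_rot: [0.155, 0.65, 0.714, 0.208]
wrist_force: [-0.4, -0.5, 0.3]
opening: -0.0002
finger_force: 0.0
```

```bash
cat > rd.py <<'E'
from h import *
np.set_printoptions(precision=1,suppress=True)
gol([-35,-2,54]); print(r.read_state()["wrist_force"])
for n in('side','top'):
    L=loc(cloud(cam(n)).reshape(-1,3)); L=L[~np.isnan(L[:,0])]
    rd=L[(L[:,2]>60)&(L[:,2]<68)&(abs(L[:,1])>20)&(abs(L[:,1])<40)&(L[:,0]<120)&(L[:,0]>-75)]; print(n,len(rd),np.median(rd,0) if len(rd) else 0)
E
python3 rd.py
```

```text
t 32.725 pos [ 0.6 -0.   0.1] yaw 96.08 z [ 0.5  0.1 -0.9] q [-0.1  0.2 -0.5  0.4  0.1  1.4] dp [-0.  -0.1  0. ]
now local [45.   0.  56.8]
[-0.4 -0.5  0.3]
side 35 [27.6 23.  64.2]
top 17 [27.  24.7 65.5]
```

Call:
drive_tool --pt "0 -0.016 0" --pt "0 -0.016 0" --pt "0 -0.016 0" --pt "0 -0.016 0" --pt "0 -0.012 0" --roll '[0, 0, 0, 0, 0]'

```text
t: 33.45
ee_pos: [0.5242, -0.0218, 0.0979]
ee_rot: [0.157, 0.65, 0.714, 0.209]
wrist_force: [2.2, -1.7, 4.3]
opening: -0.0
finger_force: 1.8
```

Call:
drive_tool --pt "0 -0.004 0" --pt "0 -0.003 0" --pt "0 0 0" --roll '[0, 0, 0]'

```text
t: 33.83
ee_pos: [0.5164, -0.0213, 0.0928]
ee_rot: [0.154, 0.65, 0.714, 0.208]
wrist_force: [0.6, -0.6, 2.9]
opening: 0.0
finger_force: 1.3
```

```bash
python3 rd.py
```

```text
t 33.825 pos [ 0.5 -0.   0.1] yaw 96.13 z [ 0.5  0.1 -0.9] q [-0.1  0.1 -0.7  0.2  0.2  1.4] dp [-0.  0.  0.]
now local [-38.2   3.5  55.8]
[ 0.6 -0.6  2.9]
side 24 [-56.3  26.7  63.9]
top 22 [-56.4  23.2  64.4]
```

Opening is about 4 mm now, going by my estimate. I'll push on in small steps until the stop shows in the force.

Call:
drive_tool --pt "0 -0.002 0" --pt "0 -0.001 0" --pt "0 0 0" --roll '[0, 0, 0]'

```text
t: 34.3
ee_pos: [0.5135, -0.0216, 0.0911]
ee_rot: [0.154, 0.65, 0.714, 0.208]
wrist_force: [0.8, -1.4, 2.8]
opening: 0.0
finger_force: 1.3
```

Call:
drive_tool --pt "0 -0.0015 0" --pt "0 0 0" --pt "0 0 0" --roll '[0, 0, 0]'

```text
t: 34.67
ee_pos: [0.513, -0.0217, 0.0909]
ee_rot: [0.155, 0.65, 0.714, 0.208]
wrist_force: [3.4, -0.6, 1.8]
opening: 0.0004
finger_force: 2.2
```

Call:
drive_tool --pt "0 -0.002 0" --pt "0 0 0" --pt "0 0 0" --roll '[0, 0, 0]'

```text
t: 35.05
ee_pos: [0.5128, -0.0218, 0.091]
ee_rot: [0.156, 0.65, 0.714, 0.21]
wrist_force: [7.2, 1.0, 3.0]
opening: -0.0001
finger_force: 3.0
```

```bash
python3 rd.py
```

```text
t 35.05 pos [ 0.5 -0.   0.1] yaw 96.18 z [ 0.5  0.1 -0.9] q [-0.1  0.1 -0.7  0.2  0.2  1.4] dp [-0.  0.  0.]
now local [-42.2   3.5  56. ]
[7.2 1.  3. ]
side 29 [-60.1  26.1  64.5]
top 24 [-59.2  23.3  64.5]
```

It is against the end stop: the force rises with no motion and the ridge is at −60, as predicted. I'll retract.

Call:
drive_tool --pt "0 0.004 0" --pt "0 0.004 0" --pt "0 0 -0.04" --pt "0 0 -0.06" --pt "0 0 -0.04" --roll '[0, 0, 0, 0, 0]'

```text
t: 35.78
ee_pos: [0.4466, -0.0345, 0.2149]
ee_rot: [0.153, 0.651, 0.714, 0.207]
wrist_force: [0.2, -0.1, 0.1]
opening: -0.0001
finger_force: 0.0
```

Call:
drive_tool --pt "0 0 0" --pt "0 0 0" --pt "0 0 0" --roll '[0, 0, 0]'

```text
t: 36.15
ee_pos: [0.4478, -0.0344, 0.2123]
ee_rot: [0.153, 0.651, 0.714, 0.207]
wrist_force: [0.2, -1.0, -1.0]
opening: 0.0002
finger_force: 0.0
```

```bash
python3 rd.py; python3 -c "
from h import *
print(r.close_job())"
```

```text
t 36.15 pos [ 0.4 -0.   0.2] yaw 96.13 z [ 0.5  0.1 -0.9] q [-0.2 -0.2 -0.6  0.7  0.2  1.3] dp [-0.   0.   0.1]
now local [-38.8  -1.4 194.2]
[ 0.2 -1.  -1. ]
side 36 [-60.1  20.8  64.3]
top 36 [-59.1 -23.9  65.1]
the job is handed in; nothing more can be done
None
```

The job is handed in at 36 s with no verdict returned: by my measurements the shoehorn lies flat in both notches (the handle needed one light nudge to drop in), the cover is against its shut stop, the arm is clear, and the wedge and shoe trees were never approached.

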